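# Key switch of the ripening room humidifier

### The job

Start the ripening room's humidifier: take the key with the rectangular bow out of the wooden holder, push it fully home in the keyway on top of the grey switch box (its inner discs are sticky, so wiggle the key a little left and right to work it down past them), then turn it a quarter turn clockwise. The switch springs back, so finish while still gripping the key and holding it turned; leave the round-bowed key, the cheese, the jar and the brush where they are.

Things in the scene. Friction and masses are not known exactly. Their poses are not given: they have to be found in the camera images.
- key: steel key upright in the holder. Origin: centre of the blade's bottom tip; z up towards the bow, x along the blade's width, y its thickness. Blade 14 (x) x 5 (y) mm, 18 mm long, last 2.5 mm slightly tapered; then a round neck 4.8 mm across up to z = 30; then a round steel collar 22 mm across, z = 30 to 34 mm. It fits either way round (half turn about z). About 80 g
- key_bow (a point): centre of that key's bow, 52 mm above the tip, axes as the key: a plain RECTANGULAR black plastic plate 34 mm wide (x), 10 mm thick (y), 36 mm high (18 mm above and below this point), gripped from above across its thickness
- round_key: the other key, not to be used: same size of blade and collar, but its bow is a ROUND black plastic disc 38 mm across, 10 mm thick; it stands in the holder's other slot, 70 mm from the first. Origin and axes as for the key
- holder: wooden block 140 (x) x 50 (y) x 40 mm high, fixed to the table, origin at the centre of its underside. Two slots in its top at x = -35 and +35 mm, 17 (x) x 8 (y) mm, 34 mm deep, hold the two keys (either in either), their collars resting on the block's top; a key lifts straight up out by 30 mm
- keyway (a point): centre of the keyway's mouth in the steel top of the grey switch box (120 x 120 x 110 mm high, fixed, sides along this point's x and y; z up). The slot in the 8 mm thick top is 16.5 (x) x 10.5 (y) mm, so a blade in it can be wiggled 23 degrees (0.4 rad) each way about z. The key is home when its collar meets the top, its tip 30 mm below this point; only about there can it turn
- discs (a point): on the keyway's axis, 10 mm down: top of the upper of two sticky discs (10 to 14 and 16 to 20 mm deep), slots 15.5 x 7 mm, at first 22 to 26 degrees out of line, upper one clockwise from above, lower anticlockwise; each stays where left (0.03 N m). Turn the key 15 to 20 degrees towards the slot, back a touch to unload, press with 10 to 15 N: it drops through; straight force mostly jams
- core (a joint): turn of the lock core (22 to 32 mm deep), rad: 0 at rest with its slot along the keyway's x, growing clockwise seen from above, stop at 1.65. Slot 15.5 x 6.5 mm, so the key must lead it by about 0.1 rad. A spring turns it back (0.05 N m at 0, 0.2 at a quarter turn); with the discs, turning takes up to 0.27 N m
- cheese: pale yellow cheese wheel, 130 mm across, 65 mm high, standing on the table; origin at the centre of its underside
- jar: closed jar with a white lid, 72 mm across, 110 mm high, standing on the table; origin at the centre of its underside
- brush: brush with a handle, lying on the table along its x, handle to -x; origin at its underside
Things that resemble listed ones, but are neither listed nor needed, are in the scene too. There is more than one size of the part that bears keyway; the job needs the middle-sized.

How it is judged (in metres and radians):
On the way, in this order (a step that is already met when the one before it is completed fails the run):
1. the key is lifted out of its holder (z of key in the frame of holder above 0.042 m), for 0.1 s.
2. the key is home in the keyway, not yet turned (z of key in the frame of keyway below -0.027 m and horizontal distance between key and keyway below 0.005 m and value of joint core below 0.5 rad), for 0.1 s.
At the end, for the whole second after the job is handed in: the core is held turned clockwise by more than 75 degrees (1.31 rad), the key upright within 0.2 rad, its tip at least 26 mm deep and within 5 mm of the keyway's axis, and the fingers still grip the key with more than 2 N (value of joint core above 1.31 rad and z of key in the frame of keyway below -0.026 m and horizontal distance between key and keyway below 0.005 m and angle between key's own z axis and vertical below 0.2 rad and contact force between the fingers and key above 2 N); the arm keeps its last pose, push and grip.
It fails at once if the round-bowed key was moved (distance of round_key from where it was at the start of the episode above 0.015 m).
It fails at once if the cheese was moved (distance of cheese from where it was at the start of the episode above 0.03 m).
It fails at once if the jar was moved (distance of jar from where it was at the start of the episode above 0.03 m).
It fails at once if the brush was moved (distance of brush from where it was at the start of the episode above 0.03 m).
It also fails if it takes over 58 s, if anything falls off the work surface, if the arm or the gripper's body presses on something with over 40 N, if the wrist force passes 120 N, or if a joint passes its speed limit or range.

### The arm

A 7-joint arm with a two-finger parallel gripper is mounted at the origin on the work surface. World frame = base frame: x ahead of the robot, y to its left, z up, the work surface at z = 0. Lengths are in mm, angles in rad, forces in N, time in s.
With the tool pointing down it reaches from about 400 to 875 mm from the base axis. Payload 19.3 kg.
Tool frame: the origin (TCP) lies at the very end of the fingers, on their centre line; the grasp point (between the pads) lies 19 mm behind it (grip_point_offset is the z of the grasp point in the tool frame, in mm); z points along the fingers, x is the direction in which the jaws open and shut, and the axes are right-handed (so a half turn about z gives the same grasp; the last joint's range is limited). The gripper opens to 85 mm and grips with 20 to 120 N. Pads are 22 mm wide; open, the fingers measure 114 mm over their backs; the gripper's body (76 mm by 85 mm) begins 54 mm behind the grasp point. The pads swing forward as they close: fully open they stand 13 mm farther back than shut.
Start: joints at [-1.312, 0.521, -0.036, 1.599, 0.021, 1.021, -0.113], TCP at [201.836, 591.504, 231.291] pointing down, gripper open.
Joint ranges: [-2.91, 2.91], [-0.3, 2.13], [-1.5, 1.42], [0.17, 2.43], [-1.26, 4.41], [0.16, 1.93], [-2.52, 2.52]. Speed limits (rad/s): [1.89, 1.89, 2.39, 2.39, 3.01, 3.01, 3.01].

### API

Orientations are given as a 3x3 rotation matrix whose columns are the frame's x, y, z axes.
In Python, from workcell import movep, movel, goto_joints, open_gripper, clamp, wait, inverse_kinematics, read_state, camera, PlanningError, finish_job, grip_point_offset gives the robot as it stands. Calls block until the motion is done:
- movep(position, orientation): joint-space move of the TCP to a pose.
- movel(position, frame=None, max_speed=150, guard=None): straight line of the TCP; frame=None keeps the orientation; max_speed is the mean speed in mm/s. With guard (N) it stops when the force on the tool has changed by that much, and returns True; else False.
- goto_joints(angles): joint-space move.
- open_gripper() and clamp(): open the fingers fully, or close them until they stop; the grip force is fixed at half the most.
- wait(seconds).
- inverse_kinematics(position, orientation): joint angles nearest the present ones, or None.
- read_state(): the state.
- camera(name): name is "side" or "top"; returns a dict with "image" (420x560x3 uint8, blue, green, red), "range_z" (420x560 float32, mm along the optical axis (not along the pixel's ray), 0 where there is no reading), "fx", "fy", "cx", "cy" (pixels), "cam_to_world" (4x4, takes a point from camera to world coordinates). Camera axes: x right, y up, looking along -z (the intrinsics and any distortion apply to the point x, -y, -z); pixel columns grow to the right and rows downward; lengths in mm; the calibration is good to about 2 mm. A picture is of the moment at which its call begins.
A pose or a line that the arm cannot do raises PlanningError and nothing moves.
- finish_job(): hands the job in, once; it reports no verdict.
The state is a dict: "time": time; "qpos": joint angles; "qvel": joint speeds; "joint_efforts": joint torques, N m; "eef_pos": TCP position; "tool_rot": TCP orientation; "ft_force": force on the tool from outside, world axes, zero at the start; "torque": the same for the moment, N m; "finger_gap": finger opening in mm.
Only numpy, scipy, OpenCV 4.12 (cv2) and the standard library are available. Lean on these libraries where they do the work, as an engineer would, in place of code of your own. Each camera call takes 0.05 s, during which the arm holds its last target. There are 200 camera calls.

## Working session

There is one attempt and no reset: what is moved stays moved. The work goes in short steps, each a Python script; the robot and the scene stay as the last script left them, time stands still between calls to the robot, and variables do not carry over. Pictures are saved under pics/ and viewed, about 8 in all and at most 12, crops included, and the job is handed in when it is done.

```bash
mkdir -p pics; ls; python3 - <<'E'
from workcell import *
import cv2,numpy as np
for n in("top","side"):
    c=camera(n); cv2.imwrite(f"pics/{n}0.png",c["image"]); np.savez(f"{n}0.npz",**c)
    print(n,c["fx"],c["fy"],c["cx"],c["cy"],[k for k in c]); print(np.round(c["cam_to_world"],3))
s=read_state();print(s["time"],s["ft_force"],np.round(s["tool_rot"],3),s["finger_gap"],grip_point_offset)
E
```

```text
pics
top 382.83257985993765 382.83257985993765 285.0960636194018 206.2956576199298 ['image', 'range_z', 'fx', 'fy', 'cx', 'cy', 'cam_to_world']
[[-6.300000e-02  9.700000e-01 -2.350000e-01  3.063690e+02]
 [-9.980000e-01 -6.100000e-02  1.600000e-02 -5.557000e+00]
 [ 1.000000e-03  2.360000e-01  9.720000e-01  1.035384e+03]
 [ 0.000000e+00  0.000000e+00  0.000000e+00  1.000000e+00]]
side 452.844273100414 452.844273100414 270.6675018705157 210.19532930915315 ['image', 'range_z', 'fx', 'fy', 'cx', 'cy', 'cam_to_world']
[[-9.930000e-01  7.700000e-02 -9.200000e-02  3.864060e+02]
 [-1.200000e-01 -5.750000e-01  8.100000e-01  1.079064e+03]
 [ 9.000000e-03  8.150000e-01  5.800000e-01  8.942680e+02]
 [ 0.000000e+00  0.000000e+00  0.000000e+00  1.000000e+00]]
0.1 [-0.4390911   0.03235388  0.07373543] [[ 0.323  0.946 -0.   ]
 [ 0.946 -0.323 -0.001]
 [-0.001  0.    -1.   ]] 85.53536322859763 -18.700000000000003
```

View pics/top0.png

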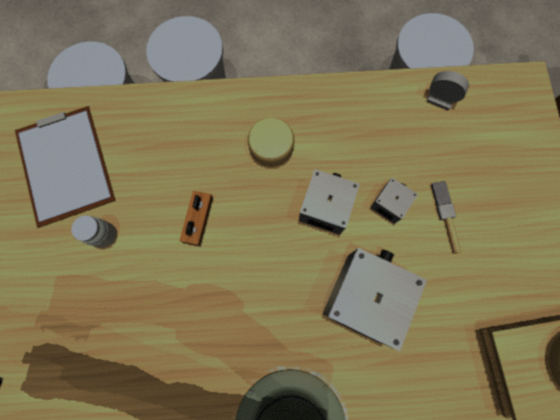

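View pics/side0.png

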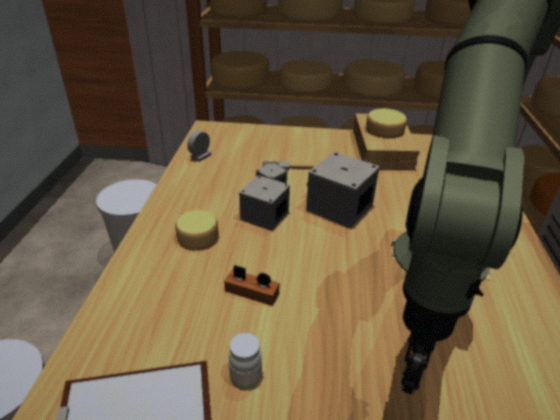

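The top view shows the holder at (197,219) with two keys, the middle box at (329,200) with its slot near (330,198), the cheese at (271,140), the jar at (90,230) and the brush at (447,215). In the side view the rectangular bow is at (239,272) and the round one at (263,280). The rectangular key is therefore the farther one (larger x), the upper of the two in the top view.

```bash
cat > h.py <<'E'
import numpy as np,cv2
def cloud(c):
    v,u=np.mgrid[0:420,0:560]; d=c["range_z"]
    p=np.stack([(u-c["cx"])*d/c["fx"],-(v-c["cy"])*d/c["fy"],-d],-1)
    T=c["cam_to_world"]; w=p@T[:3,:3].T+T[:3,3]; w[d==0]=np.nan; return w
def ray(c,u,v,z):
    T=c["cam_to_world"];r=T[:3,:3]@np.array([(u-c["cx"])/c["fx"],-(v-c["cy"])/c["fy"],-1])
    return T[:3,3]+r*(z-T[2,3])/r[2]
def pix(c,p):
    T=c["cam_to_world"];q=T[:3,:3].T@(np.array(p)-T[:3,3])
    return c["cx"]-c["fx"]*q[0]/q[2], c["cy"]+c["fy"]*q[1]/q[2]
E
python3 - <<'E'
from h import *
c=dict(np.load("top0.npz")); w=cloud(c)
def box(n,r,lo,hi):
    x0,y0,x1,y1=r; p=w[y0:y1,x0:x1].reshape(-1,3); p=p[(p[:,2]>lo)&(p[:,2]<hi)]
    print(n,len(p),np.median(p[:,2]),cv2.minAreaRect(p[:,:2].astype(np.float32)))
box("mid",(290,160,368,245),100,125)
box("small",(368,172,422,228),40,200)
box("big",(320,240,435,355),100,300)
box("holder",(175,185,220,250),33,44)
box("keys",(175,185,220,250),60,125)
for n,(x0,y0,x1,y1) in {"mid":(290,160,368,245),"holder":(170,180,225,255)}.items():
    cv2.imwrite(f"pics/c_{n}.png",1) if 0 else None
a=cv2.resize(c["image"][165:240,292:366],None,fx=5,fy=5,interpolation=cv2.INTER_CUBIC)
b=cv2.resize(c["image"][180:255,170:225],None,fx=5,fy=5,interpolation=cv2.INTER_CUBIC)
s=dict(np.load("side0.npz")); d=cv2.resize(s["image"][255:310,215:290],None,fx=2.4,fy=375/55,interpolation=cv2.INTER_CUBIC)
cv2.imwrite("pics/crop1.png",cv2.convertScaleAbs(np.hstack([a,b,d]),alpha=1.5))
ws=cloud(s)
for n,(u,v) in {"rect":(239,272),"round":(263,279)}.items(): print(n,ws[v-3:v+4,u-2:u+3].reshape(-1,3).round(0)[::4].tolist())
print(np.round(w[195:203:1,324:336,2]))
E
```

```text
mid 2228 108.95053963180254 ((545.7199096679688, -134.69500732421875), (120.13764953613281, 121.84129333496094), 67.14322662353516)
small 1072 72.29131744729989 ((544.0739135742188, -313.0584716796875), (80.57756042480469, 84.10721588134766), 51.15223693847656)
big 6116 154.24203382945342 ((295.0416564941406, -214.89796447753906), (170.26821899414062, 172.2692413330078), 60.98719024658203)
holder 787 38.918015910698045 ((533.7890625, 218.22024536132812), (52.15073013305664, 140.4263916015625), 74.66321563720703)
keys 154 76.86655017293526 ((532.4729614257812, 218.6637420654297), (11.80137825012207, 105.5451889038086), 74.73509216308594)
rect [[573.0, 214.0, 77.0], [561.0, 216.0, 80.0], [565.0, 214.0, 74.0], [567.0, 215.0, 71.0], [570.0, 213.0, 66.0], [573.0, 215.0, 63.0], [561.0, 218.0, 68.0], [565.0, 215.0, 61.0], [568.0, 215.0, 57.0]]
round [[506.0, 234.0, 79.0], [495.0, 237.0, 83.0], [498.0, 235.0, 77.0], [501.0, 235.0, 73.0], [504.0, 232.0, 66.0], [507.0, 229.0, 59.0], [495.0, 235.0, 67.0], [498.0, 234.0, 62.0], [500.0, 238.0, 62.0]]
[[108. 107. 110. 106. 107.  98. 104. 108. 112. 110. 110. 107.]
 [110. 107. 110. 110. 107.  99.  98. 102.  99. 109. 110. 110.]
 [108. 106. 110. 107. 108. 101.  86.  93.  98. 109. 110. 107.]
 [110. 106. 114. 108.  99.  78.  82.  95.  91. 109. 106. 106.]
 [112. 111. 109. 111.  89.  76.  78.  95. 111. 109. 108. 109.]
 [109. 107. 110. 109.  92.  82.  75.  95. 109. 108. 112. 109.]
 [111. 107. 109. 110. 109. 110.  96. 100. 109.  nan 109. 110.]
 [108. 110. 113. 108. 109. 108. 108. 110. 109. 107. 109. 109.]]
```

View pics/crop1.png

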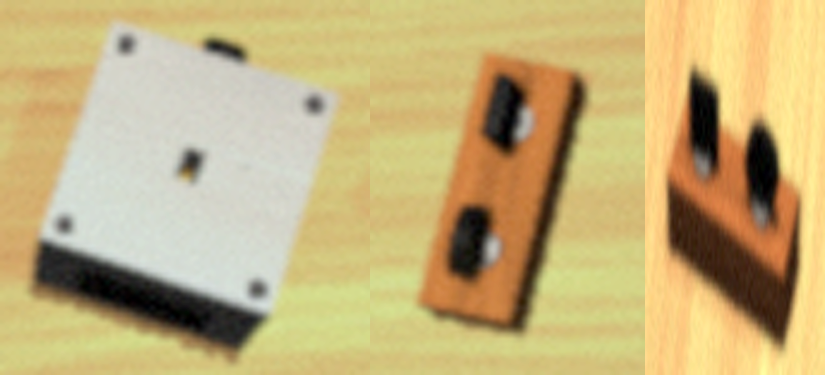

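```bash
python3 - <<'E'
from h import *
from workcell import *
t=dict(np.load("top0.npz")); s=dict(np.load("side0.npz")); w=cloud(t)
def dark(c,u,v,r):
    g=c["image"][v-r:v+r+1,u-r:u+r+1].astype(float); med=np.median(g.reshape(-1,3),0)
    wt=np.clip(np.abs(g-med).sum(2)-60,0,None); V,U=np.mgrid[v-r:v+r+1,u-r:u+r+1]
    return (wt*U).sum()/wt.sum(),(wt*V).sum()/wt.sum()
a=dark(t,330,198,6); print("top slot",a,ray(t,*a,110)); print("centre from pixels",ray(t,330,198.2,110))
p=ray(t,*a,110); q=pix(s,p); print("side proj",q)
b=dark(s,round(q[0]),round(q[1]),5); print("side slot",b,ray(s,*b,110))
# box top edges from side cloud
ws=cloud(s); m=(ws[...,2]>104)&(ws[...,2]<116)&(abs(ws[...,0]-546)<85)&(abs(ws[...,1]+135)<85)
print("side box",m.sum(),cv2.minAreaRect(ws[m][:,:2].astype(np.float32)))
# holder from side; keys
m=(ws[...,2]>34)&(ws[...,2]<44)&(abs(ws[...,0]-534)<85)&(abs(ws[...,1]-218)<50)
print("side holder",cv2.minAreaRect(ws[m][:,:2].astype(np.float32)))
m=(w[...,2]>74)&(w[...,2]<90)&(np.hypot(w[...,0]-567,w[...,1]-209)<25); print("rect bow top",cv2.minAreaRect(w[m][:,:2].astype(np.float32)))
def R(deg):
    x=np.array([np.cos(np.radians(deg)),np.sin(np.radians(deg)),0]); z=np.array([0,0,-1.]); return np.stack([x,np.cross(z,x),z],1)
for f in (0,180):
  for n,p,a in (("key",(567,209.5,47),74.7),("slot",(546,-135,120),67.2),("turned",(546,-135,117),67.2-100),("t-",(546,-135,117),67.2+25)):
    q=inverse_kinematics(p,R(a+f)); print(f,n,None if q is None else np.round(q,2))
E
```

```text
top slot (np.float64(329.75423493474034), np.float64(197.29436267703414)) [ 546.46066858 -133.83075064  110.        ]
centre from pixels [ 544.08743327 -134.23313441  110.        ]
side proj (np.float64(264.2268208758141), np.float64(188.29159400788654))
side slot (np.float64(264.5021097046413), np.float64(187.96835443037975)) [ 545.83819032 -135.85256851  110.        ]
side box 838 ((547.1698608398438, -132.37437438964844), (127.11351013183594, 125.89306640625), 68.20438385009766)
side holder ((535.3699340820312, 220.85211181640625), (54.51305389404297, 142.3478240966797), 75.37619018554688)
rect bow top ((566.7811279296875, 208.75205993652344), (9.776643753051758, 34.184085845947266), 73.88802337646484)
0 key [-0.46  0.73  0.01  1.78 -0.01  0.63  0.86]
0 slot [-0.09  0.6   0.33  1.88 -0.28  0.71  1.56]
0 turned [-0.25  0.65  0.55  1.89 -0.49  0.74  0.01]
0 t- [ 0.    0.58  0.19  1.87 -0.16  0.7   1.89]
180 key [-0.82  0.82  0.56  1.8  -0.65  0.71 -1.73]
180 slot [-0.5   0.85  1.01  1.89 -0.9   0.94 -1.01]
180 turned [ 0.84  0.81 -1.07  1.83  0.84  1.03  2.  ]
180 t- [-0.31  0.68  0.66  1.89 -0.59  0.77 -0.85]
```

```bash
cat >> h.py <<'E'
def R(deg):
    x=np.array([np.cos(np.radians(deg)),np.sin(np.radians(deg)),0]); z=np.array([0,0,-1.]); return np.stack([x,np.cross(z,x),z],1)
E
python3 - <<'E'
from h import *
from workcell import *
st=lambda n:(lambda s:print(n,round(s["time"],2),s["eef_pos"].round(1) if hasattr(s["eef_pos"],"round") else s["eef_pos"],np.round(s["ft_force"],1),np.round(s["torque"],2),round(s["finger_gap"],1)))(read_state())
r=R(74.5)
movep((567,209.3,140),r); st("above")
print(movel((567,209.3,47.5),max_speed=120,guard=15)); st("down")
clamp(); st("clamp")
movel((567,209.3,105),max_speed=80); st("up")
t=camera("top");s=camera("side")
a=cv2.resize(t["image"][170:250,150:250],None,fx=4,fy=4,interpolation=cv2.INTER_CUBIC)
b=cv2.resize(s["image"][230:310,200:300],None,fx=4,fy=4,interpolation=cv2.INTER_CUBIC)
cv2.imwrite("pics/grasp.png",cv2.convertScaleAbs(np.hstack([a,b]),alpha=1.5))
E
```

```text
above 2.04 [566.7 210.6 140.2] [1.  0.8 0.2] [0.02 0.02 0.04] 85.6
False
down 2.97 [567.4 209.4  48.1] [-0.3 -0.   0.4] [ 0.02  0.03 -0.02] 85.4
clamp 3.64 [567.1 209.3  47.7] [-1.8 -0.3  5.8] [-0.13  0.32  0.04] 9.0
up 4.51 [566.7 209.2 104.7] [-0.8  1.   0. ] [-0.03  0.02 -0.03] 9.0
```

View pics/grasp.png

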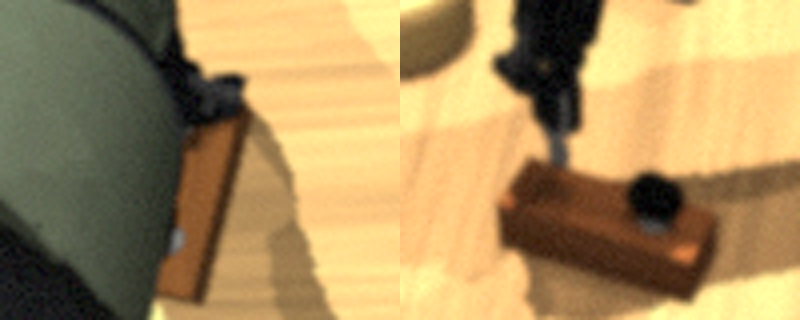

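The key is gripped: its blade hangs clear of the holder at (560,150) in the side crop, and the round key still stands at (655,200). Next I move over the keyway.

```bash
python3 - <<'E'
from h import *
from workcell import *
movel((567,209.3,170),max_speed=150)
movep((546,-134.8,162),R(67.5))
s=read_state();print(s["time"],s["eef_pos"],np.round(s["tool_rot"][:2,0],3),s["finger_gap"])
t=camera("top");s=camera("side"); np.savez("side1.npz",**s)
a=cv2.resize(t["image"][150:250,280:380],None,fx=4,fy=4,interpolation=cv2.INTER_CUBIC)
b=cv2.resize(s["image"][140:220,220:300],None,fx=5,fy=5,interpolation=cv2.INTER_CUBIC)
cv2.imwrite("pics/hover.png",cv2.convertScaleAbs(np.hstack([a,b]),alpha=1.7))
for n,p in (("slot",(546,-134.8,110)),("tip",(546,-134.8,125))): print(n,pix(s,p))
E
```

```text
6.4917 [ 546.51097242 -133.23533564  161.8541085 ] [0.381 0.925] 9.467737456246988
slot (np.float64(264.40903391322), np.float64(188.14023077734765))
tip (np.float64(264.4159914699983), np.float64(184.17287175961496))
```

View pics/hover.png

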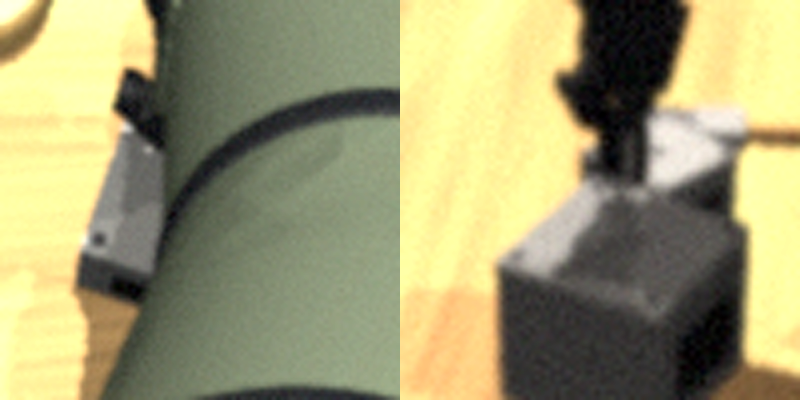

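The side crop shows the key hanging over the middle box, with its blade near (630,185) and the slot hidden below it at about (625,240). They look aligned to within a pixel or so, so I descend with a force guard.

```bash
cat >> h.py <<'E'
def st(n=""):
    from workcell import read_state
    s=read_state(); e=s["eef_pos"]; r=s["tool_rot"]
    print(n,round(s["time"],2),np.round(e,1),"yaw",round(np.degrees(np.arctan2(r[1,0],r[0,0])),1),"F",np.round(s["ft_force"],1),"T",np.round(s["torque"],2),"gap",round(s["finger_gap"],1)); return s
E
python3 - <<'E'
from h import *
from workcell import *
movel((546,-134.8,152),max_speed=60); st("hover")
print(movel((546,-134.8,128),max_speed=25,guard=6)); st("contact")
E
```

```text
hover 6.91 [ 545.8 -134.5  151.4] yaw 67.5 F [ 0.2 -0.9 -0.8] T [-0.03  0.02  0.  ] gap 9.4
True
contact 7.55 [ 546.  -134.8  136.5] yaw 67.5 F [-0.5 -0.8  5.3] T [-0.09  0.17  0.  ] gap 9.3
```

The tip stopped about 10.8 mm deep, which is the upper disc, so the blade is in the keyway. Now I work it down.

```bash
cat >> h.py <<'E'
X,Y,Y0=546.,-134.8,67.5
def turn(cw,z,x=X,y=Y,speed=30):
    from workcell import movel
    movel((x,y,z),R(Y0-cw),max_speed=speed)
def press(z,g=13,speed=20,n="",x=X,y=Y):
    from workcell import movel
    h=movel((x,y,z),max_speed=speed,guard=g); return h,st(f"press {n} {h}")
E
python3 - <<'E'
from h import *
z=136.5
turn(18,z); st("turned")
turn(16,z); st("back")
h,s=press(128,13,n="d1")
E
```

```text
turned 8.02 [ 546.  -134.5  136.2] yaw 49.7 F [ 0.   2.5 -0.2] T [ 0.53 -0.09 -0.01] gap 9.4
back 8.27 [ 545.9 -134.7  136.4] yaw 51.6 F [-0.1  3.3 -2. ] T [ 0.72 -0.04  0.05] gap 9.1
press d1 True 8.62 [ 546.1 -134.2  131. ] yaw 51.5 F [-1.1  2.4  8.8] T [ 0.45  0.3  -0.04] gap 9.1
```

```bash
python3 - <<'E'
from h import *
z=131
turn(-18,z); st("turned")
turn(-16,z); st("back")
h,s=press(122,13,n="d2")
E
```

```text
turned 9.36 [ 546.  -134.7  130.9] yaw 85.4 F [-1.3  4.3  0.7] T [ 1.17  0.28 -0.02] gap 9.3
back 9.61 [ 545.9 -134.7  130.9] yaw 83.5 F [-0.6  4.   0.4] T [ 0.98  0.2  -0.01] gap 9.1
press d2 True 10.07 [ 545.9 -134.3  122.2] yaw 83.5 F [-1.3  1.2  1.9] T [ 0.31  0.07 -0.08] gap 9.5
```

```bash
python3 - <<'E'
from h import *
from workcell import camera
z=122.4
turn(-2,z); st("turned")
turn(0,z); st("zero")
h,s=press(115.5,14,n="core")
c=camera("side")
cv2.imwrite("pics/core.png",cv2.convertScaleAbs(cv2.resize(c["image"][150:220,230:300],None,fx=8,fy=8,interpolation=cv2.INTER_CUBIC),alpha=2))
E
```

```text
turned 10.47 [ 545.9 -134.4  122.2] yaw 69.5 F [-0.8  5.2 -0.1] T [1.29 0.23 0.08] gap 9.2
zero 10.72 [ 546.  -134.4  122.2] yaw 67.5 F [-0.3  5.6 -1.1] T [1.44 0.18 0.05] gap 9.4
press core True 11.03 [ 546.  -134.3  117.6] yaw 67.5 F [-2.   1.5 10.5] T [0.24 0.51 0.02] gap 9.4
```

View pics/core.png

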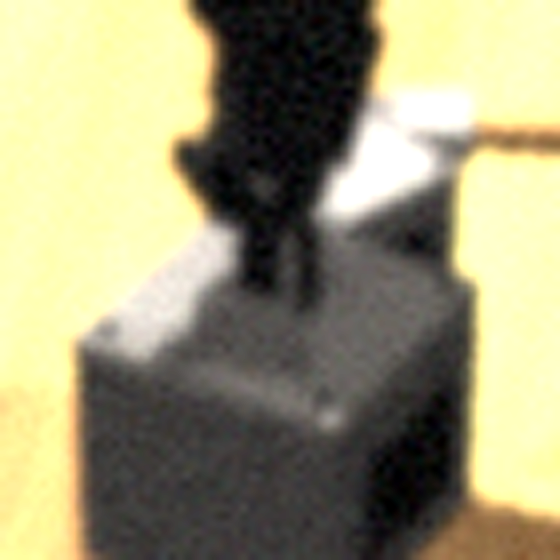

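The gripper sits just above the box top at about (280,290), with the collar hidden behind the fingers. By height the key is at home depth. I ease the sideways load and confirm with a small wiggle and a firmer press.

```bash
python3 - <<'E'
from h import *
from workcell import wait
turn(3,117.4,y=-134.0); st("w+")
turn(-3,117.4,y=-134.0); st("w-")
turn(0,117.4,y=-134.0); st("0")
h,s=press(114,20,n="home",y=-134.0); wait(0.3); st("held")
E
```

```text
w+ 11.33 [ 546.1 -134.   117.7] yaw 64.5 F [-2.1  4.4  7.5] T [ 1.01  0.51 -0.03] gap 9.3
w- 11.59 [ 546.  -134.4  117.7] yaw 70.6 F [-3.1  2.1  6.4] T [0.66 0.68 0.02] gap 9.2
0 11.84 [ 546.  -134.2  117.7] yaw 67.5 F [-3.2  3.6  8.1] T [0.8  0.64 0.01] gap 9.3
press home True 12.05 [ 546.6 -134.4  117.1] yaw 67.5 F [-3.1  1.2 12. ] T [ 0.24  0.67 -0.03] gap 9.0
held 12.35 [ 546.6 -134.4  117.1] yaw 67.5 F [-2.9  0.6 12.9] T [0.25 0.64 0.02] gap 8.7
```

```bash
python3 - <<'E'
from h import *
for a in (8,16,26,36):
    turn(a,116.8,x=546.3,y=-134.2,speed=30); s=st(a)
    if abs(s["torque"][2])>0.4: print("stop"); break
E
```

```text
8 12.64 [ 546.7 -134.3  117.2] yaw 59.5 F [-1.3  3.2  7. ] T [ 0.99  0.21 -0.  ] gap 9.0
16 12.93 [ 546.8 -134.2  117.2] yaw 51.5 F [-1.5  4.2  7.5] T [1.08 0.1  0.09] gap 9.1
26 13.26 [ 546.8 -134.2  117.2] yaw 41.5 F [-1.2  3.9  7.3] T [1.02 0.09 0.07] gap 8.9
36 13.58 [ 546.9 -134.2  117.2] yaw 31.5 F [-0.2  4.   7.5] T [ 0.99 -0.02  0.11] gap 9.1
```

```bash
python3 - <<'E'
from h import *
from workcell import *
for a in (51,66,81,94):
    turn(a,116.8,x=546.3,y=-134.2,speed=30); s=st(a)
    if abs(s["torque"][2])>0.5: print("stop"); break
wait(0.3); st("held")
c=camera("side"); t=camera("top")
cv2.imwrite("pics/end.png",cv2.convertScaleAbs(cv2.resize(c["image"][150:220,230:300],None,fx=8,fy=8,interpolation=cv2.INTER_CUBIC),alpha=2))
E
```

```text
51 13.99 [ 546.9 -134.2  117.2] yaw 16.6 F [0.4 3.6 6. ] T [ 1.01 -0.04  0.13] gap 9.2
66 14.4 [ 546.9 -134.2  117.2] yaw 1.6 F [0.8 4.6 6.5] T [ 0.94 -0.18  0.11] gap 9.1
81 14.81 [ 547.  -134.2  117.2] yaw -13.4 F [1.3 3.8 5.9] T [ 0.97 -0.24  0.14] gap 9.4
94 15.18 [ 547.  -134.2  117.2] yaw -26.4 F [0.6 3.2 5. ] T [ 0.85 -0.27  0.19] gap 9.1
held 15.48 [ 547.  -134.2  117.2] yaw -26.4 F [2.  3.6 6.5] T [ 0.91 -0.32  0.19] gap 9.3
```

View pics/end.png

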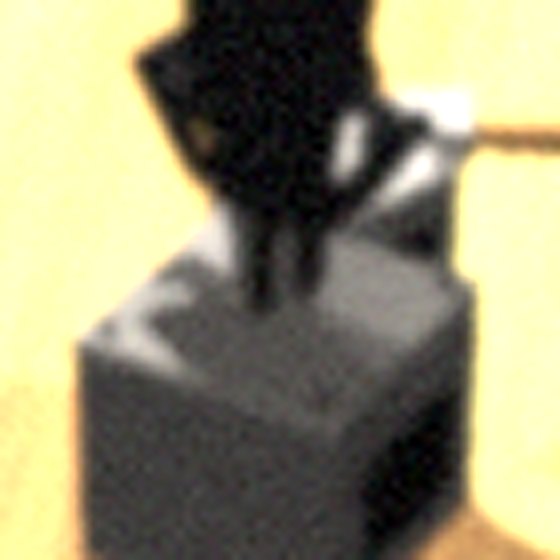

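The fingers hold the key, turned and down at the box top, around (285,290). The moment has grown steadily to 0.19 N m, close to the spring's value at a quarter turn. I hand in.

```bash
python3 - <<'E'
from h import *
from workcell import finish_job
finish_job(); st("end")
E
```

```text
the job is handed in; nothing more can be done
the job is handed in; nothing more can be done
```

I handed the job in with the rectangular-bowed key fully home and turned, and the arm still gripping and holding it. The hand-in gave no verdict.

**What I did**
- I lifted the key out of the holder and lowered it into the keyway of the middle-sized box; it entered on the first try.
- I worked it past the upper disc (turned 18° clockwise, back to 16°, then pressed) and past the lower disc the same way anticlockwise. I then straightened it and pressed until it seated.
- I turned it 94° clockwise, at about 15 s on the robot's clock.

**Last checks**
- **Depth:** the tool stayed at z = 117.2 mm through the whole turn, about 30 mm below the keyway's mouth. A firmer press with a small wiggle moved it only about half a millimetre.
- **Turn:** the resisting moment rose steadily to 0.19 N m, which matches the spring near a quarter turn. Allowing for the lead of about 6°, I estimate the core at about 88°, against the 75° needed.
- **Grip:** the fingers still held the bow, at a gap of about 9.3 mm, while pressing down with about 6 N.
- **Side load:** a sideways force of 3 to 4 N remained; the tool is within about 1 mm of the measured keyway axis.

**Not checked directly:** the core angle and the key's exact depth are inferred from tool pose and forces, because the fingers hid the collar. I did not re-measure the round-bowed key, cheese, jar or brush at the end. The round-bowed key was still standing just after the grasp, and I saw no sign that the arm touched any of the four.

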